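# Start a coach screw in a book-rack joint with a nut driver

## Task

The timber frame of a book rack lies clamped on the stall's table, and one of the four coach screws of its T-shaped joint plate still stands proud in its pilot hole. Fit the stubby nut driver over that screw's hexagonal head and, leaning firmly but not brutally on it all the while so that the thread bites instead of spinning in its hole, turn it clockwise some three quarters of a turn, until the screw has drawn at least 2.5 mm into the wood. Then take the driver off, leave it standing upright on the table on its socket, and do not disturb the tape measure, the tray or the books.

Things in the scene. Friction and masses are not known exactly. Their poses are not given: they have to be found in the camera images.
- head_top (a point): centre of the top face of the proud coach screw: plain steel, upright, hexagonal head 17 mm across flats and 7 mm high, shank 10 mm. Only this head stands 42 to 45 mm above the 4 mm steel plate (the three others are home); head top 91 to 94 mm above the table. z up; x points square to one of the six flats. It turns and sinks with the screw
- shank (a joint): how far the proud screw has sunk, m (may start up to 3 mm high, negative; pressing alone takes it to 0 or half a millimetre past). The wood grips it: it sinks only while pressed with more than 10 N. Past 0 it sinks 4.5 mm per turn (0.72 mm per rad), only as far as it has been turned; turned without pressing, it just spins in its hole. It stays where left
- screw (a joint): angle the proud screw has been turned, rad, positive clockwise seen from above, 0 at the start; it resists with 0.1 N m. After a quarter turn with less than 0.3 mm sunk, half a turn with less than 1.2 mm, or one and a half turns with less than 2.5 mm, the hole is reamed out and spoilt
- hole: washer round the proud screw, 22 mm across, 2 mm thick, with the screw it carries; origin on the screw's axis, on the plate's top face 42 mm above the table (timber 38 mm, plate 4 mm); z up
- driver_mid (a point): middle of the stubby nut driver (95 mm tall, standing on its steel socket, 130 to 210 g), half-way up, on its axis. z up along the axis; x points square to one of the bore's six flats. Black ribbed round handle 32 mm across, from 9.5 mm below to 47 mm above this point, best grasped 20 mm above it; socket 30 mm across
- socket_floor (a point): floor of the driver's hexagonal bore, on its axis, 9.5 mm above the socket's rim, 38 mm below the driver's middle. Bore 18.4 mm across flats, mouth flared. With the driver fully down on the head this point meets head_top; while the hexagons are not in line (60 degree symmetry, some 9 degrees of play) it stands 7 mm or so higher, and drops home when turned
- driver: the same nut driver; origin at the centre of the socket's rim (its foot), z up
- tape: tape measure, grey, 68 x 38 x 62 mm, standing on the table; leave alone; origin at its foot
- tray: open cardboard tray of spare screws, 115 x 85 x 32 mm; leave alone; origin at its foot
- books: two hardback books lying on one another, 140 x 210 x 50 mm; leave alone; origin at their foot
- bite: the wood under the proud screw's point, down in the pilot hole, out of sight; origin on the screw's axis, at first level with the plate's top, sinking as the thread is cut. It bears the push on the screw less the wood's 10 N grip; more than 30 N on it (a push of more than about 35 N) splits the timber
Things that resemble listed ones, but are neither listed nor needed, are in the scene too. What is meant by the driver is not blue or purple, and is the larger of those in its own colour.

How it is judged:
By the outcome, as a careful person would: the job done as asked, in the order asked, and still so for the second after the job is handed in, with the robot touching nothing.
It also fails if it takes over 72 s, if anything falls off the work surface, if the arm or the gripper's body presses on something with over 40 N, if the wrist force passes 120 N, or if a joint passes its speed limit or range.

## Robot

A 6-joint arm with a two-finger parallel gripper is mounted at the origin on the work surface. World frame = base frame: x ahead of the robot, y to its left, z up, the work surface at z = 0. Lengths are in mm, angles in degrees, forces in N, time in s.
With the tool pointing down it reaches from about 375 to 825 mm from the base axis. Payload 5.5 kg.
Tool frame: the origin (TCP) lies at the very end of the fingers, on their centre line; the grasp point (between the pads) lies 19 mm behind it; y points along the fingers, z is the direction in which the jaws open and shut, and the axes are right-handed (so a half turn about y gives the same grasp; the last joint's range is limited). The gripper opens to 85 mm and grips with 20 to 120 N. Pads are 22 mm wide; open, the fingers measure 114 mm over their backs; the gripper's body (76 mm by 85 mm) begins 54 mm behind the grasp point. The pads swing forward as they close: fully open they stand 13 mm farther back than shut.
Start: joints at [73.453, 17.962, -2.699, 69.339, 0, 90], TCP at [170.878, 575.148, 231.299] pointing down, gripper open.
Joint ranges: [-152.73, 152.73], [-39.44, 99.34], [-58.76, 71.6], [-118.89, 123.64], [-81.53, 83.1], [-180, 180]. Speed limits (degrees/s): [136.94, 136.94, 172.46, 180, 180, 180].

## Interface

Orientations are given as a 3x3 rotation matrix whose columns are the frame's x, y, z axes.
In Python, from workcell import r gives the robot as it stands.
- The arm moves only by the tool apply_moves, never from a script. Its argument "commands" is a list that holds one entry, the list of rows, each a list of 7 numbers: the shift along the tool's x, y, z in m, then the turn, a rotation vector about the tool's x, y, z in rad, then the opening, from -1 (shut) to 1 (fully open). A call has 1 to 20 rows; each row shifts and turns the pose as measured when the row begins, along the tool's axes as they then stand; what a row does not reach is not made up. A row lasts 1/8 s, in which the tool goes at most 62.5 mm and 10.7 degrees, less where a joint would pass 70% of its speed; a pose out of reach is approached as far as the arm can. A call is refused whole if a number of a shift passes 0.0625 or a number of a turn 0.188, either way. A call with a gripper value outside its range is refused whole. The fingers move at their own pace and stop on an object; "grip_force" is the grip in N (left out, the last holds). Time passes only in rows, so rows that do not move let the fingers close. It gives the time, the measured TCP pose, the force and the opening at its end, in the units of the state.
- r.get_obs(): the state, without advancing time (a new reading comes with each control period).
- r.capture(name): name is "side" or "top"; returns a dict with "color" (384x512x3 uint8, red, green, blue), "fov_y" (degrees; the focal length in pixels is half the picture's height over the tangent of half this angle, whatever the lens; pixels are square), "cx", "cy" (the principal point, pixels), "k1" (the pictures are not rectified: a ray, as slopes to the right and down, at radius r is drawn at 1 + k1 r^2 times it, then the intrinsics apply), "extrinsics" (4x4, takes a point from camera to world coordinates). Camera axes: x right, y down, z forward; pixel columns grow to the right and rows downward; lengths in mm; the calibration is good to about 2 mm. A picture is of the moment at which its call begins. There is no depth.
- r.finish_job(): hands the job in, once; it reports no verdict.
The state is a dict: "time": time; "joints": joint angles; "joint_velocities": joint speeds; "effort": joint torques, N m; "eef_pos": TCP position; "orientation": TCP orientation; "ft_force": force on the tool from outside, world axes, zero at the start; "moment": the same for the moment, N m; "gripper_width": finger opening in mm.
Only numpy, scipy, OpenCV 4.12 (cv2) and the standard library are available. Lean on these libraries where they do the work, as an engineer would, in place of code of your own. Each camera call takes 0.05 s, during which the arm holds its last target.

## Working session

There is one attempt and no reset: what is moved stays moved. The work goes in short steps, Python scripts to look and compute and a tool call to move; the robot and the scene stay as the last step left them, time stands still between calls to the robot, and variables do not carry over. Pictures are saved under pics/ and viewed, and the job is handed in when it is done.

Besides the shell and the picture viewer there is one more tool, called after ">>>" as name(argument=value, ...) on one line, values as JSON. apply_moves: Moves the arm, as the interface text tells. Its arguments: {"type":"object","properties":{"commands":{"type":"array"},"grip_force":{"type":"number"}},"required":["commands"]}

```bash
mkdir -p pics; ls
cat > h.py <<'E'
import numpy as np, cv2
from workcell import r
def cap(name):
    c=r.capture(name); c['E']=np.array(c['extrinsics'],float); im=np.asarray(c['color']); c['im']=im
    c['f']=im.shape[0]/2/np.tan(np.radians(c['fov_y'])/2); return c
def save(im,fn): cv2.imwrite('pics/'+fn,cv2.cvtColor(np.ascontiguousarray(im),cv2.COLOR_RGB2BGR))
def proj(c,p):
    E=c['E']; q=(np.asarray(p,float)-E[:3,3])@E[:3,:3]; s=q[...,:2]/q[...,2:]
    s=s*(1+c['k1']*(s**2).sum(-1,keepdims=True)); return s*c['f']+[c['cx'],c['cy']]
def ray(c,u,v):
    d=np.array([(u-c['cx'])/c['f'],(v-c['cy'])/c['f']]); s=d.copy()
    for _ in range(30): s=d/(1+c['k1']*(s@s))
    R=c['E'][:3,:3]; return c['E'][:3,3],R@np.array([s[0],s[1],1])
def atz(c,u,v,z):
    o,d=ray(c,u,v); return o+d*(z-o[2])/d[2]
E
python3 - <<'E'
from h import *
for n in ['side','top']:
    c=cap(n); save(c['im'],n+'0.png'); print(n,c['f'],c['cx'],c['cy'],c['k1'],c['E'].round(3).tolist())
    import pickle; pickle.dump({k:c[k] for k in c},open(n+'0.pkl','wb'))
o=r.get_obs(); print(o)
E
```

```text
pics
side 440.4927376348207 255.45759339008785 185.22694028370518 -0.16315448343121025 [[-0.965, -0.144, 0.22, 365.184], [-0.263, 0.539, -0.8, 801.953], [-0.003, -0.83, -0.558, 684.493], [0.0, 0.0, 0.0, 1.0]]
top 356.93773204648306 254.39021794357774 192.18827843121122 -0.015733081659632022 [[0.014, -0.996, 0.088, 534.646], [-1.0, -0.013, 0.01, -96.07], [-0.009, -0.089, -0.996, 1104.296], [0.0, 0.0, 0.0, 1.0]]
{'time': 0.1, 'joints': array([ 7.34541172e+01,  1.80018400e+01, -2.74818643e+00,  6.93397672e+01,
       -9.78918786e-04,  9.00005915e+01]), 'joint_velocities': array([ 0.07484538, -0.05965652,  0.16318184,  0.01880511, -0.07335931,
       -0.07239879]), 'effort': array([ 1.08551717e-04, -5.40767312e+01,  3.40540624e+01,  1.11785094e-02,
       -2.46299612e-05, -4.73013586e-06]), 'eef_pos': array([170.72763475, 574.65664032, 230.50538067]), 'orientation': array([[ 9.58589054e-01, -4.29932291e-04,  2.84792628e-01],
       [-2.84792952e-01, -1.50716469e-03,  9.58587869e-01],
       [ 1.71015143e-05, -9.99998772e-01, -1.56719326e-03]]), 'ft_force': array([ 0.15515485,  0.5069491 , -0.96662118]), 'moment': array([-0.01176377, -0.0326768 ,  0.04516508]), 'gripper_width': 85.07741379816984}
```

View pics/side0.png

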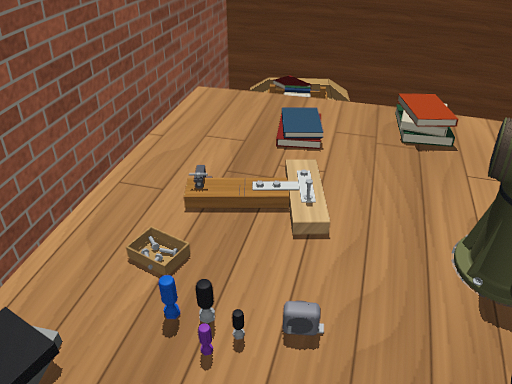

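View pics/top0.png

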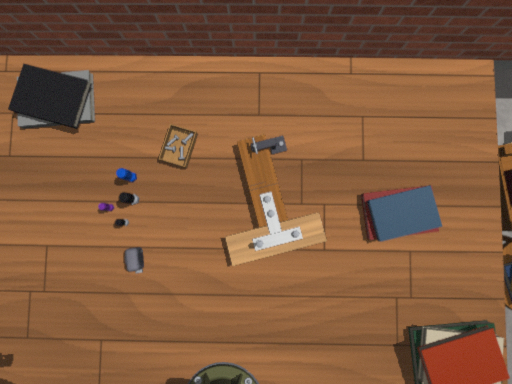

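The black pair is at side (205,295) and (238,322), with top views at (127,199) and (121,223). The blue (169,297) and purple (205,338) drivers are ruled out by colour. The larger black one, at side (205,295), fits the description. I'll confirm it in enlarged crops.

Run:
```python
from h import *
import pickle
s=pickle.load(open('side0.pkl','rb'));t=pickle.load(open('top0.pkl','rb'))
a=cv2.resize(s['im'][260:360,140:260],None,fx=5,fy=5,interpolation=cv2.INTER_CUBIC)
save(a,'c_drv_side.png')
b=cv2.resize(s['im'][150:240,230:350],None,fx=6,fy=6,interpolation=cv2.INTER_CUBIC);save(b,'c_screw_side.png')
d=cv2.resize(t['im'][185:265,215:335],None,fx=6,fy=6,interpolation=cv2.INTER_CUBIC);save(d,'c_screw_top.png')
e=cv2.resize(t['im'][160:240,90:160],None,fx=7,fy=7,interpolation=cv2.INTER_CUBIC);save(e,'c_drv_top.png')
```

```text
(no output)
```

View pics/c_drv_side.png

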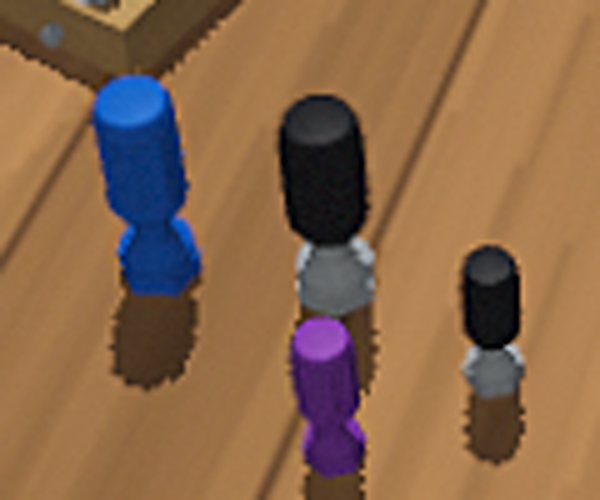

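View pics/c_screw_side.png

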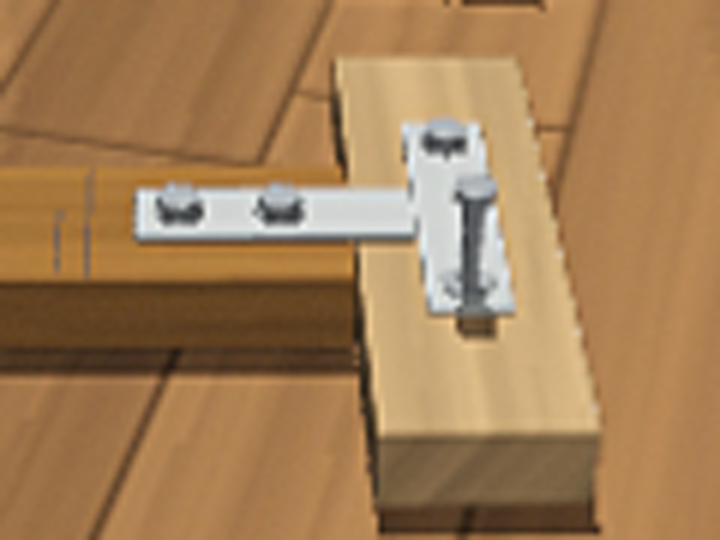

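View pics/c_screw_top.png

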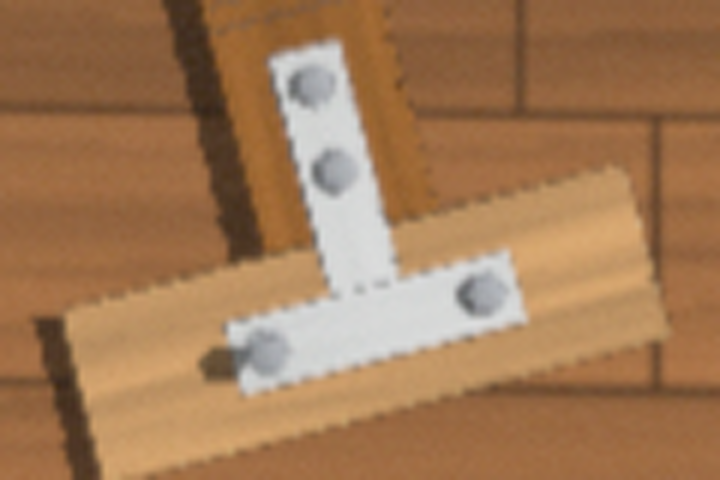

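View pics/c_drv_top.png

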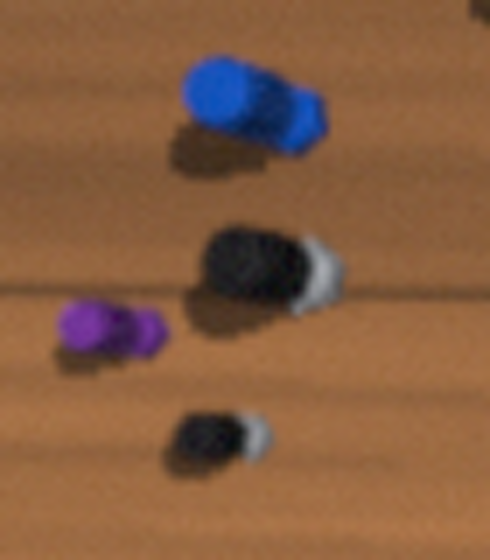

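The larger black driver with a grey socket is at side (204,284) and top (124,198). The smaller black one stands clearly apart. The proud screw's head is at side (309,181) and top (259,243). Next I'll refine the positions.

```bash
cat > fit.py <<'E'
from h import *
from scipy.optimize import minimize
def cyl(x,y,z0,z1,rad,n=36):
    a=np.linspace(0,2*np.pi,n,endpoint=False); P=[]
    for z in (z0,z1): P.append(np.c_[x+rad*np.cos(a),y+rad*np.sin(a),np.full(n,z)])
    return np.vstack(P)
S=16
def softmask(c,pts,box):
    u0,v0,u1,v1=box; p=proj(c,pts); q=((p-[u0,v0]+.5)*S).astype(np.float32)
    h=cv2.convexHull(q).astype(np.int32); m=np.zeros(((v1-v0)*S,(u1-u0)*S),np.uint8)
    cv2.fillConvexPoly(m,h,255); return cv2.resize(m,(u1-u0,v1-v0),interpolation=cv2.INTER_AREA)/255.
E
python3 - <<'E'
from fit import *
import pickle
C={n:pickle.load(open(n+'0.pkl','rb')) for n in ['side','top']}
print('head side/top @z92.5',atz(C['side'],308.9,180.8,92.5),atz(C['top'],259.1,242.9,92.5))
print('drv @95',atz(C['side'],204.2,284.4,95),atz(C['top'],123.2,197.2,95))
boxes={'side':(190,270,222,312),'top':(110,185,150,212)}
for n,c in C.items():
    u0,v0,u1,v1=boxes[n]; g=c['im'][v0:v1,u0:u1].astype(float)
    L=g.max(-1)
    obs=np.clip((100-L)/60,0,1)
    # shadows are brown: require low saturation absolute diff
    d=g[...,0]-g[...,2]; obs=obs*np.clip((30-d)/15,0,1)
    f=lambda p:((softmask(c,cyl(p[0],p[1],39,95,16),boxes[n])-obs)**2).sum()
    p0=atz(c,*((204.2,284.4) if n=='side' else (123.2,197.2)),95)[:2]
    R=minimize(f,p0,method='Nelder-Mead',options=dict(initial_simplex=[p0,p0+[5,0],p0+[0,5]]))
    print(n,R.x,R.fun,obs.sum())
# other objects
for nm,su,tu,z in [('purple top',(204.5,327),(101.5,206.5),70),('blue',(167,281),(121.5,173),95),('smallblk',(238,313),(118,222.5),65)]:
    print(nm,atz(C['side'],*su,z),atz(C['top'],*tu,z))
E
```

```text
head side/top @z92.5 [477.00336703 -98.5966944   92.5       ] [ 481.58635509 -100.67809031   92.5       ]
drv @95 [602.37386455 291.87655561  95.        ] [605.14671236 288.32911578  95.        ]
side [605.48823108 289.71694581] 79.69191357597506 421.63666666666666
top [604.22019869 287.20301715] 31.396565393652015 127.20777777777778
purple top [577.06233648 364.09489077  70.        ] [578.84709426 360.4484928   70.        ]
blue [671.2598941  302.81557867  95.        ] [674.66186928 296.49105822  95.        ]
smallblk [532.07794829 315.1326121   65.        ] [533.0354127  311.65672737  65.        ]
```

>>> apply_moves(commands=[[[0.05, 0, -0.015, 0, 0.03, 0, 0.5], [0.05, 0, -0.015, 0, 0.03, 0, 0.5], [0.05, 0, -0.015, 0, 0.03, 0, 0.5], [0.05, 0, -0.015, 0, 0.03, 0, 0.5], [0.05, 0, -0.015, 0, 0.03, 0, 0.5], [0.05, 0, -0.015, 0, 0.03, 0, 0.5], [0.05, 0, -0.015, 0, 0.03, 0, 0.5], [0.05, 0, -0.015, 0, 0.03, 0, 0.5]]], grip_force=80)

```text
time: 1.1
eef_pos: [498.9, 304.4, 226.9]
orientation: [[0.864, -0.004, 0.504], [-0.504, -0.005, 0.864], [-0.001, -1.0, -0.006]]
ft_force: [0.2, 0.9, 0.0]
gripper_width: 63.7
```

>>> apply_moves(commands=[[[0.04, 0.02, 0.016, 0, 0, 0, 0.5], [0.04, 0.025, 0.016, 0, 0, 0, 0.5], [0.02, 0.025, 0.008, 0, 0, 0, 0.5], [0, 0.025, 0, 0, 0, 0, 0.5], [0, 0, 0, 0, 0, 0, 0.5]]])

```text
time: 1.72
eef_pos: [610.5, 282.2, 126.8]
orientation: [[0.86, -0.006, 0.511], [-0.511, -0.006, 0.86], [-0.002, -1.0, -0.008]]
ft_force: [-0.1, -0.2, 0.3]
gripper_width: 64.2
```

```bash
cat > d.py <<'E'
import sys
from h import *
o=r.get_obs(); R=np.array(o['orientation']); t=np.array([float(a) for a in sys.argv[1:4]])
print(o['time'],o['eef_pos'].round(2),'d_tool mm',(R.T@(t-o['eef_pos'])).round(2),'jaw',np.degrees(np.arctan2(R[1,2],R[0,2])).round(1),'tilt',(R[:2,1]).round(4),'q',o['joints'].round(1),'F',o['ft_force'].round(1),o['gripper_width'].round(1))
E
python3 d.py 604.5 288.5 50
```

```text
Traceback (most recent call last):
  File "d.py", line 4, in <module>
    print(o['time'],o['eef_pos'].round(2),'d_tool mm',(R.T@(t-o['eef_pos'])).round(2),'jaw',np.degrees(np.arctan2(R[1,2],R[0,2])).round(1),'tilt',(R[:2,1]).round(4),'q',o['joints'].round(1),'F',o['ft_force'].round(1),o['gripper_width'].round(1))
                                                                                                                                                                                                                         ^^^^^^^^^^^^^^^^^^^^^^^^
AttributeError: 'float' object has no attribute 'round'
```

```bash
sed -i "s/o\['gripper_width'\].round(1)/round(float(o['gripper_width']),1)/" d.py; python3 d.py 604.5 288.5 50
python3 - <<'E'
from h import *
ims=[]
s=cap('side');t=cap('top')
a=cv2.resize(s['im'][200:340,130:270],(560,560),interpolation=cv2.INTER_CUBIC);save(a,'a1.png')
E
```

```text
1.725 [610.51 282.24 126.83] d_tool mm [-8.2  76.83  2.95] jaw 59.3 tilt [-0.0061 -0.006 ] q [24.9 29.2  0.1 61.3 -0.2 55.6] F [-0.1 -0.2  0.3] 64.2
```

View pics/a1.png

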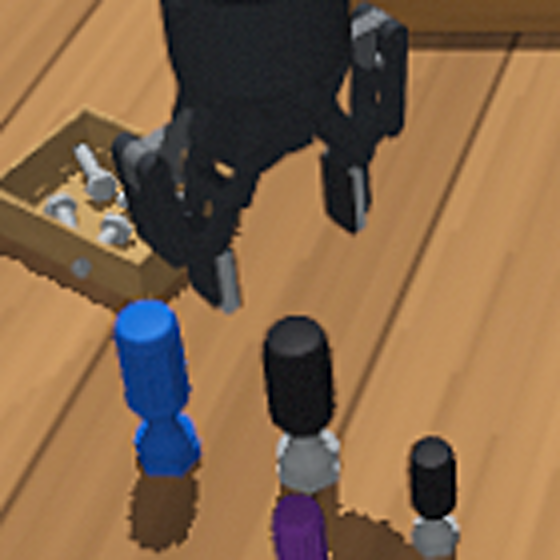

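>>> apply_moves(commands=[[[-0.008, 0, 0.003, 0.008, 0, -0.002, 0.5], [0, 0, 0, 0, 0, 0, 0.5], [0, 0.02, 0, 0, 0, 0, 0.5]]])

```text
time: 2.2
eef_pos: [608.7, 293.0, 115.5]
orientation: [[0.861, 0.013, 0.509], [-0.509, 0.006, 0.861], [0.008, -1.0, 0.012]]
ft_force: [0.2, 0.3, 0.9]
gripper_width: 63.7
```

```bash
python3 d.py 604.5 288.5 49
```

```text
2.2 [608.67 292.97 115.54] d_tool mm [-1.82 66.45 -6.76] jaw 59.4 tilt [0.0126 0.0064] q [25.7 28.9 -2.  58.3  0.  56.3] F [0.2 0.3 0.9] 63.7
```

>>> apply_moves(commands=[[[0, 0, 0, 0, 0, 0, 0.5], [0, 0, 0, 0, 0, 0, 0.5]]])

```text
time: 2.45
eef_pos: [608.0, 293.3, 116.3]
orientation: [[0.861, 0.013, 0.508], [-0.508, 0.006, 0.861], [0.008, -1.0, 0.012]]
ft_force: [0.6, -0.2, 0.4]
gripper_width: 63.9
```

```bash
python3 d.py 604.5 288.5 49
```

```text
2.45 [608.04 293.31 116.33] d_tool mm [-1.12 67.24 -6.74] jaw 59.5 tilt [0.0126 0.0063] q [25.7 28.8 -2.  58.4  0.  56.3] F [ 0.6 -0.2  0.4] 63.9
```

>>> apply_moves(commands=[[[-0.001, 0.02, -0.006, -0.01, 0, 0.007, 0.5], [0, 0, 0, 0, 0, 0, 0.5]]])

```text
time: 2.7
eef_pos: [604.5, 288.6, 95.9]
orientation: [[0.861, 0.002, 0.508], [-0.508, 0.001, 0.861], [0.001, -1.0, 0.002]]
ft_force: [-0.2, 0.2, 0.1]
gripper_width: 64.3
```

```bash
python3 d.py 604.5 288.5 49
```

```text
2.7 [604.45 288.62  95.94] d_tool mm [ 0.06 46.94 -0.17] jaw 59.5 tilt [0.0018 0.0013] q [25.5 29.7 -3.4 56.8  0.  56. ] F [-0.2  0.2  0.1] 64.3
```

>>> apply_moves(commands=[[[0, 0.02, 0, 0, 0, 0, 0.5], [0, 0.02, 0, 0, 0, 0, 0.5], [0, 0.007, 0, 0, 0, 0, 0.5], [0, 0, 0, 0, 0, 0, 0.5]]])

```text
time: 3.2
eef_pos: [605.3, 288.5, 48.2]
orientation: [[0.861, 0.002, 0.508], [-0.508, 0.002, 0.861], [0.001, -1.0, 0.003]]
ft_force: [-0.1, 1.4, 0.4]
gripper_width: 64.0
```

```bash
python3 d.py 604.5 288.5 49;python3 - <<'E'
from h import *
s=cap('side');t=cap('top')
a=cv2.resize(s['im'][230:340,150:260],(560,560),interpolation=cv2.INTER_CUBIC);save(a,'a2.png')
E
```

```text
3.2 [605.3  288.53  48.25] d_tool mm [-0.67 -0.76 -0.43] jaw 59.4 tilt [0.0025 0.0017] q [25.5 32.  -6.3 51.5  0.  56. ] F [-0.1  1.4  0.4] 64.0
```

View pics/a2.png

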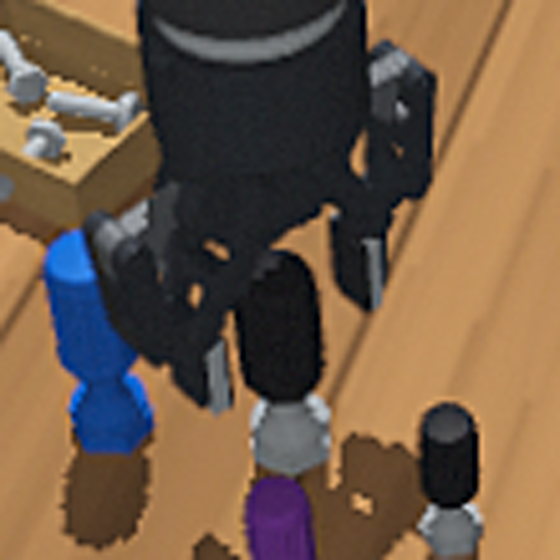

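The jaws straddle the driver, with its handle at crop (280,330) between the pads, and nothing touches the neighbours. Closing now.

>>> apply_moves(commands=[[[0, 0, 0, 0, 0, 0, 0.1], [0, 0, 0, 0, 0, 0, -0.1], [0, 0, 0, 0, 0, 0, -0.3], [0, 0, 0, 0, 0, 0, -1], [0, 0, 0, 0, 0, 0, -1], [0, 0, 0, 0, 0, 0, -1]]], grip_force=90)

```text
time: 4.05
eef_pos: [606.9, 289.3, 51.2]
orientation: [[0.861, 0.006, 0.508], [-0.508, 0.003, 0.861], [0.004, -1.0, 0.006]]
ft_force: [0.6, 0.1, -0.3]
gripper_width: 30.4
```

```bash
python3 d.py 604.5 288.5 49;python3 - <<'E'
from h import *
s=cap('side');t=cap('top')
a=cv2.resize(s['im'][230:340,150:260],(560,560),interpolation=cv2.INTER_CUBIC);save(a,'a3.png')
E
```

```text
4.05 [606.88 289.28  51.18] d_tool mm [-1.66  2.16 -1.9 ] jaw 59.4 tilt [0.0063 0.0033] q [25.5 31.8 -6.2 51.6  0.  56. ] F [ 0.6  0.1 -0.3] 30.4
```

View pics/a3.png

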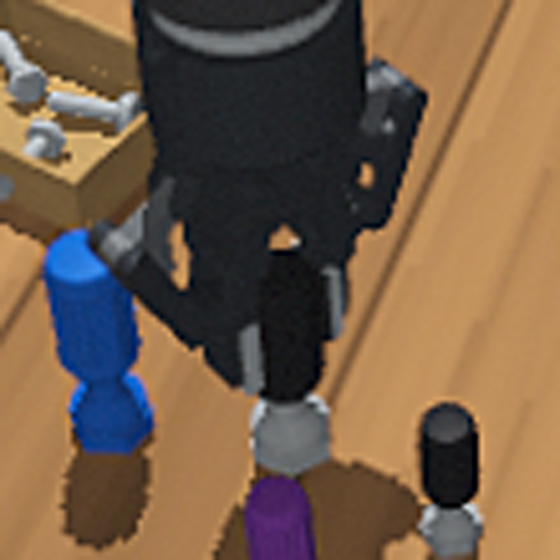

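The driver is gripped at 30.4 mm opening and still upright. Lifting and carrying.

>>> apply_moves(commands=[[[0, -0.02, 0, 0, 0, 0, -1], [0, -0.04, 0, 0, 0, 0, -1], [0, -0.04, 0, 0, 0, 0, -1], [0, -0.025, -0.02, 0, 0, 0, -1], [0.011, 0, -0.045, 0, 0, 0, -1], [0.011, 0, -0.045, 0, 0, 0, -1], [0.011, 0, -0.045, 0, 0, 0, -1], [0.011, 0, -0.045, 0, 0, 0, -1], [0.011, 0, -0.045, 0, 0, 0, -1], [0.011, 0, -0.045, 0, 0, 0, -1], [0.005, 0, -0.02, 0, 0, 0, -1], [0, 0, 0, 0, 0, 0, -1]]])

```text
time: 5.65
eef_pos: [506.0, -22.6, 176.4]
orientation: [[0.862, 0.005, 0.507], [-0.507, 0.002, 0.862], [0.003, -1.0, 0.004]]
ft_force: [-0.0, -0.0, -1.2]
gripper_width: 30.5
```

```bash
python3 d.py 479.5 -99.7 175
```

```text
5.65 [505.97 -22.58 176.41] d_tool mm [ 16.28   1.11 -79.9 ] jaw 59.5 tilt [0.0052 0.0021] q [ -2.6   9.4 -21.   59.3   0.1  27.8] F [-0.  -0.  -1.2] 30.5
```

>>> apply_moves(commands=[[[0.008, 0, -0.04, 0, -0.05, 0, -1], [0.006, 0, -0.036, 0, -0.1, 0, -1], [0, 0, 0, 0, -0.18, 0, -1], [0, 0, 0, 0, -0.18, 0, -1], [0, 0, 0, 0, -0.18, 0, -1], [0, 0, 0, 0, -0.18, 0, -1], [0, 0, 0, 0, -0.18, 0, -1], [0, 0, 0, 0, -0.18, 0, -1], [0, 0, 0, 0, -0.18, 0, -1], [0, 0, 0, 0, -0.18, 0, -1], [0, 0, 0, 0, -0.18, 0, -1], [0, 0, 0, 0, -0.18, 0, -1], [0, 0, 0, 0, -0.18, 0, -1], [0, 0, 0, 0, -0.18, 0, -1], [0, 0, 0, 0, -0.18, 0, -1], [0, 0, 0, 0, -0.18, 0, -1], [0, 0, 0, 0, -0.18, 0, -1], [0, 0, 0, 0, 0, 0, -1]]])

```text
time: 7.9
eef_pos: [488.9, -81.0, 174.8]
orientation: [[-0.758, 0.008, -0.652], [0.652, 0.011, -0.758], [0.001, -1.0, -0.014]]
ft_force: [-0.1, -1.1, -1.6]
gripper_width: 30.4
```

```bash
python3 d.py 479.5 -99.7 175
```

```text
7.9 [488.86 -81.01 174.83] d_tool mm [-5.09 -0.45 20.27] jaw -130.7 tilt [0.0083 0.0111] q [  -9.9    8.3  -22.6   58.8    0.7 -149.2] F [-0.1 -1.1 -1.6] 30.4
```

>>> apply_moves(commands=[[[-0.005, 0, 0.02, -0.01, -0.05, 0.005, -1], [0, 0, 0, 0, -0.16, 0, -1], [0, 0, 0, 0, -0.16, 0, -1], [0, 0, 0, 0, 0, 0, -1], [0, 0, 0, 0, 0, 0, -1]]])

```text
time: 8.52
eef_pos: [480.6, -97.4, 174.3]
orientation: [[-0.941, 0.019, -0.339], [0.34, 0.017, -0.94], [-0.012, -1.0, -0.022]]
ft_force: [-0.4, -0.4, -1.5]
gripper_width: 30.4
```

```bash
python3 d.py 479.5 -99.7 175
python3 - <<'E'
from h import *
import pickle
for n in ['side','top']:
    c=cap(n); pickle.dump(c,open(n+'1.pkl','wb'))
    b=(260,100,350,220) if n=='side' else (200,180,320,280)
    k=5
    a=cv2.resize(c['im'][b[1]:b[3],b[0]:b[2]],None,fx=k,fy=k,interpolation=cv2.INTER_CUBIC);save(a,n+'b1.png')
E
```

```text
8.525 [480.63 -97.39 174.33] d_tool mm [ 0.27 -0.73  2.54] jaw -109.8 tilt [0.019  0.0169] q [ -12.3    7.4  -23.7   58.     1.2 -172.4] F [-0.4 -0.4 -1.5] 30.4
```

View pics/sideb1.png

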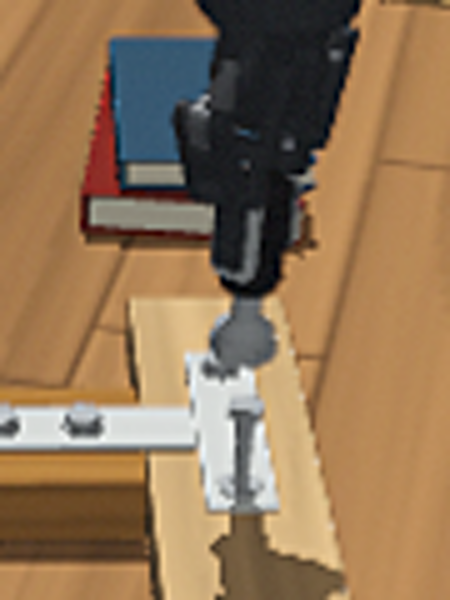

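View pics/topb1.png

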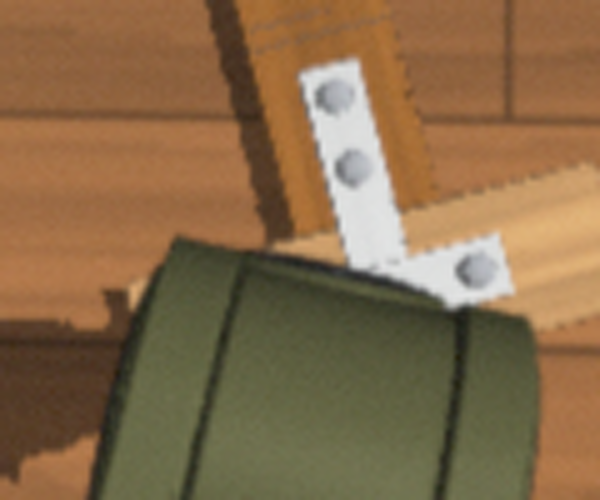

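>>> apply_moves(commands=[[[0, 0, 0.0025, 0.028, 0, -0.016, -1], [0, 0, 0, 0, 0, 0, -1]]])

```text
time: 8.88
eef_pos: [479.8, -99.9, 174.3]
orientation: [[-0.94, -0.007, -0.34], [0.34, -0.006, -0.94], [0.005, -1.0, 0.008]]
ft_force: [0.2, -0.5, -1.6]
gripper_width: 30.4
```

```bash
python3 d.py 479.5 -99.7 160
python3 - <<'E'
from h import *
import pickle
print(r.get_obs()['orientation'][2].round(4))
c=pickle.load(open('side0.pkl','rb'))
a=cv2.resize(c['im'][165:225,285:330],None,fx=12,fy=10,interpolation=cv2.INTER_CUBIC);
a=cv2.resize(c['im'][168:218,285:335],None,fx=12,fy=12,interpolation=cv2.INTER_CUBIC);save(a,'hs.png')
c=pickle.load(open('top0.pkl','rb'))
a=cv2.resize(c['im'][222:262,240:280],None,fx=14,fy=14,interpolation=cv2.INTER_CUBIC);save(a,'ht.png')
E
```

```text
8.875 [479.81 -99.91 174.34] d_tool mm [ 0.3  14.34 -0.2 ] jaw -109.9 tilt [-0.007  -0.0055] q [ -11.5    8.3  -22.6   59.4   -0.4 -171.6] F [ 0.2 -0.5 -1.6] 30.4
[ 0.0048 -1.      0.0076]
```

View pics/hs.png

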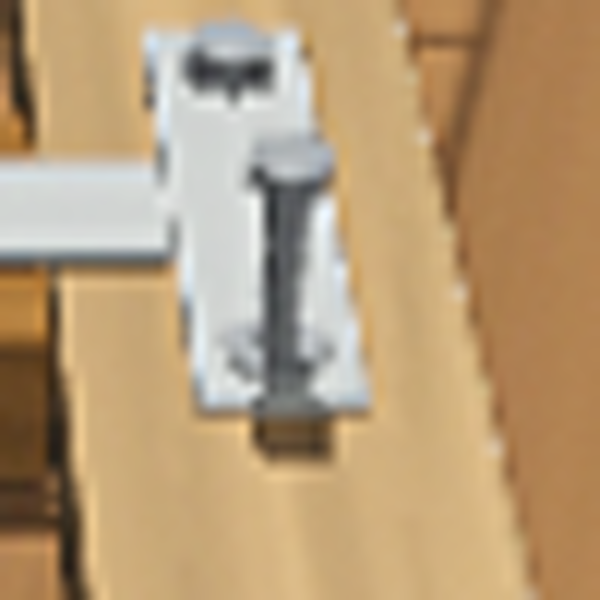

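View pics/ht.png

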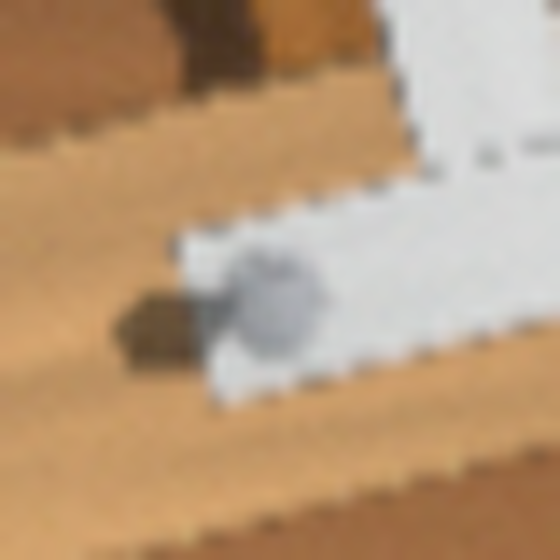

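```bash
cat > ov.py <<'E'
import sys
from fit import *
import pickle
tag=sys.argv[1]; hx,hy=map(float,sys.argv[2:4]); hz=float(sys.argv[4])
o=r.get_obs(); R=np.array(o['orientation']); p=o['eef_pos']
vt=R@np.array([-.004,1,-.006]); vt/=np.linalg.norm(vt)
rim=p+vt*51.2; print('tcp',p.round(1),'rim',rim.round(2),'axis',vt.round(4))
c=cap('side'); pickle.dump((c,rim,vt),open('side_%s.pkl'%tag,'wb'))
u0,v0,w=285,140,75; k=8
a=cv2.resize(c['im'][v0:v0+w,u0:u0+w],None,fx=k,fy=k,interpolation=cv2.INTER_CUBIC).copy()
def draw(P,col):
    q=((proj(c,P)-[u0,v0]+.5)*k).astype(np.int32); cv2.polylines(a,[q],True,col,1)
def circ(x,y,z,rad): return cyl(x,y,z,z,rad)[:36]
draw(circ(*rim,15),(255,0,0))
b=rim-vt*38; draw(circ(*b,16),(0,255,0)); 
draw(circ(hx,hy,hz,9),(255,255,0)); draw(circ(hx,hy,hz-7,9),(255,255,0)); draw(circ(hx,hy,44,11),(0,0,255))
print('rim px',proj(c,rim),'head px',proj(c,[hx,hy,hz]))
save(a,'ov_%s.png'%tag)
E
python3 ov.py 1 479.5 -99.7 92.5
python3 - <<'E'
from h import *
import pickle
s=pickle.load(open('side0.pkl','rb'));t=pickle.load(open('top0.pkl','rb'))
for z in (91,92.5,94): print(z,atz(s,308.8,180.4,z).round(1),atz(t,258.9,243.1,z).round(1))
E
```

```text
tcp [479.8 -99.9 174.3] rim [479.75 -99.98 123.14] axis [-0.0012 -0.0012 -1.    ]
rim px [308.68049991 169.72946202] head px [307.96876256 180.41563376]
91 [ 477.8 -102.6   91. ] [ 480.9 -100.1   91. ]
92.5 [ 477.5 -100.3   92.5] [ 481.  -100.1   92.5]
94 [477.3 -98.   94. ] [ 481.1 -100.1   94. ]
```

View pics/ov_1.png

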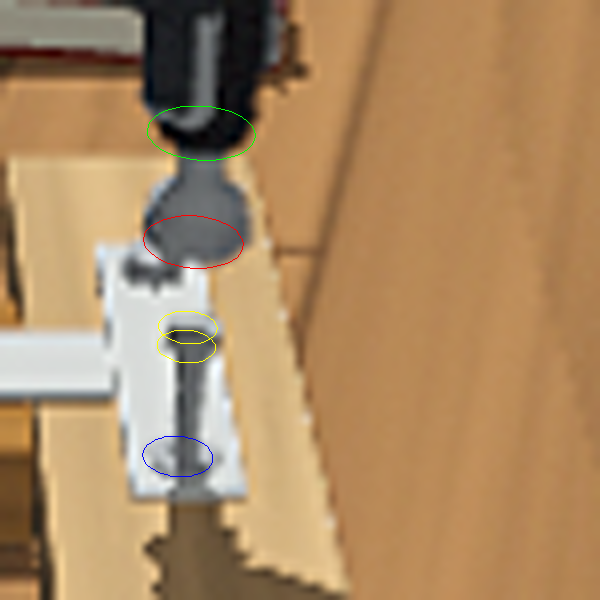

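>>> apply_moves(commands=[[[0.001, 0.012, 0, 0, 0, 0, -1], [0, 0.01, 0, 0, 0, 0, -1], [0, 0, 0, 0, 0, 0, -1]]])

```text
time: 9.3
eef_pos: [478.0, -99.5, 150.1]
orientation: [[-0.94, -0.008, -0.34], [0.34, -0.005, -0.94], [0.006, -1.0, 0.007]]
ft_force: [-0.1, -0.1, -1.1]
gripper_width: 30.1
```

```bash
python3 ov.py 2 478.9 -99.8 92.5;python3 d.py 478.9 -99.8 150
```

```text
tcp [478.  -99.5 150.1] rim [477.87 -99.58  98.9 ] axis [-2.1e-03 -7.0e-04 -1.0e+00]
rim px [308.78272373 178.34606708] head px [308.21708735 180.42883025]
9.35 [478.23 -99.61 150.54] d_tool mm [-0.7   0.53 -0.06] jaw -109.9 tilt [-0.0074 -0.0051] q [ -11.5    9.2  -24.8   56.3   -0.4 -171.6] F [-0.9 -0.4 -1.3] 30.1
```

View pics/ov_2.png

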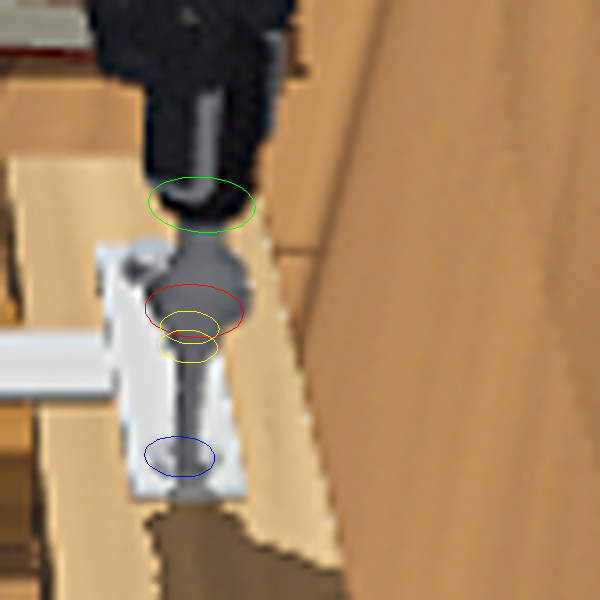

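>>> apply_moves(commands=[[[-0.0005, 0, -0.0006, 0, 0, 0, -1], [0, 0.004, 0, 0, 0, 0, -1], [0, 0, 0, 0, 0, 0, -1]]])

```text
time: 9.72
eef_pos: [479.3, -99.4, 146.8]
orientation: [[-0.94, -0.006, -0.341], [0.341, -0.005, -0.94], [0.004, -1.0, 0.007]]
ft_force: [0.8, -0.6, -1.1]
gripper_width: 30.4
```

```bash
python3 d.py 478.9 -99.2 140
```

```text
9.725 [479.33 -99.37 146.75] d_tool mm [ 0.43  6.75 -0.07] jaw -109.9 tilt [-0.0064 -0.0053] q [ -11.5    9.5  -25.1   55.8   -0.4 -171.5] F [ 0.8 -0.6 -1.1] 30.4
```

>>> apply_moves(commands=[[[0.0004, 0.002, 0, 0, 0, 0, -1], [0, 0.002, 0, 0, 0, 0, -1]]])

```text
time: 9.98
eef_pos: [479.2, -99.3, 142.8]
orientation: [[-0.94, -0.006, -0.341], [0.341, -0.005, -0.94], [0.004, -1.0, 0.007]]
ft_force: [0.1, 0.4, -0.4]
gripper_width: 30.5
```

>>> apply_moves(commands=[[[0, 0.002, 0, 0, 0, 0, -1]]])

```text
time: 10.1
eef_pos: [479.6, -99.5, 141.5]
orientation: [[-0.94, -0.005, -0.341], [0.341, -0.006, -0.94], [0.002, -1.0, 0.007]]
ft_force: [-1.7, -0.6, 8.2]
gripper_width: 30.4
```

```bash
python3 d.py 478.9 -99.2 140
```

```text
10.1 [479.56 -99.54 141.46] d_tool mm [ 0.73  1.46 -0.11] jaw -109.9 tilt [-0.0048 -0.006 ] q [ -11.5    9.7  -25.6   55.    -0.4 -171.5] F [-1.7 -0.6  8.2] 30.4
```

```bash
python3 ov.py 3 478.9 -99.2 92.5; python3 d.py 478.9 -99.2 140
```

```text
tcp [479.6 -99.5 141.5] rim [479.61 -99.63  90.26] axis [ 0.001  -0.0018 -1.    ]
rim px [307.86341864 181.18734089] head px [308.17644407 180.55880638]
10.15 [479.43 -99.61 141.29] d_tool mm [ 0.63  1.29 -0.22] jaw -109.9 tilt [-0.0051 -0.0062] q [ -11.5    9.7  -25.6   54.9   -0.4 -171.5] F [ 0.3 -2.3  0.2] 30.5
```

View pics/ov_3.png

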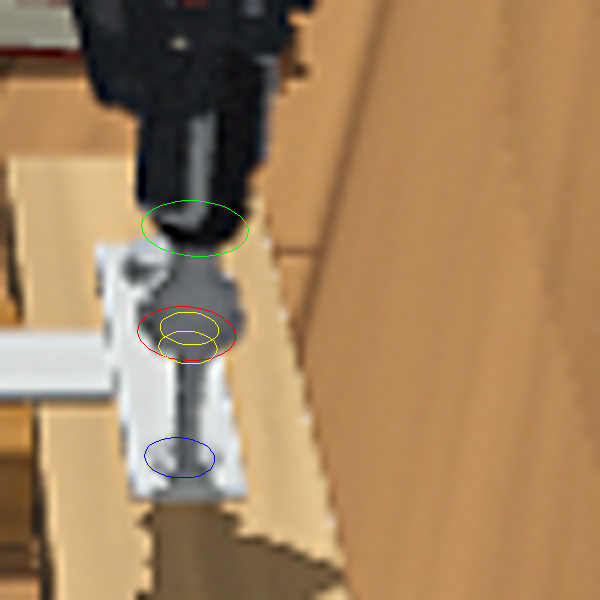

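>>> apply_moves(commands=[[[0.0006, 0.001, -0.0002, 0, 0, 0, -1], [0, 0.001, 0, 0, 0, 0, -1]]])

```text
time: 10.4
eef_pos: [479.4, -100.3, 140.1]
orientation: [[-0.94, -0.004, -0.341], [0.341, -0.009, -0.94], [0.001, -1.0, 0.01]]
ft_force: [-1.7, -1.2, 5.4]
gripper_width: 30.4
```

>>> apply_moves(commands=[[[0, 0.001, 0, 0, 0, 0, -1]]])

```text
time: 10.52
eef_pos: [479.5, -100.6, 139.5]
orientation: [[-0.94, -0.004, -0.341], [0.341, -0.009, -0.94], [0.0, -1.0, 0.01]]
ft_force: [-2.8, -1.4, 8.4]
gripper_width: 30.4
```

```bash
python3 d.py 478.9 -99.2 140
```

```text
10.525 [ 479.46 -100.61  139.52] d_tool mm [ 1.   -0.49 -1.13] jaw -110.0 tilt [-0.0036 -0.0094] q [ -11.5    9.7  -25.8   54.6   -0.6 -171.5] F [-2.8 -1.4  8.4] 30.4
```

>>> apply_moves(commands=[[[0.0007, 0.0005, 0.0003, 0, 0.09, 0, -1], [0, 0.0007, 0, 0, 0.09, 0, -1]]])

```text
time: 10.78
eef_pos: [479.1, -101.0, 138.9]
orientation: [[-0.861, -0.002, -0.509], [0.509, -0.01, -0.861], [-0.003, -1.0, 0.01]]
ft_force: [-1.6, -2.0, 4.7]
gripper_width: 30.7
```

```bash
python3 d.py 478.9 -99.2 140
```

```text
10.775 [ 479.12 -101.    138.91] d_tool mm [ 1.1  -1.11 -1.42] jaw -120.6 tilt [-0.0024 -0.0102] q [ -11.5    9.6  -26.    54.4   -0.6 -160.9] F [-1.6 -2.   4.7] 30.7
```

```bash
python3 ov.py 4 478.9 -99.5 92.5; python3 d.py 478.9 -99.2 140
```

```text
tcp [ 479.1 -101.   138.9] rim [ 479.33 -101.36   87.71] axis [ 0.0041 -0.007  -1.    ]
rim px [308.02725712 181.6959355 ] head px [308.1967705  180.49380366]
10.825 [ 478.84 -100.86  138.6 ] d_tool mm [ 0.79 -1.41 -1.44] jaw -120.7 tilt [-0.003  -0.0098] q [ -11.5    9.6  -26.    54.4   -0.6 -160.8] F [-1.  -1.4  0.4] 30.6
```

View pics/ov_4.png

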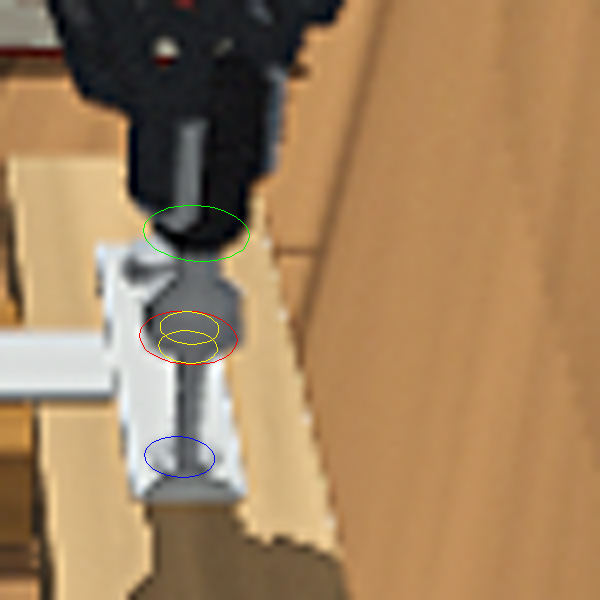

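>>> apply_moves(commands=[[[0, 0.001, 0, 0, 0.1, 0, -1], [0, 0.001, 0, 0, 0.1, 0, -1]]])

```text
time: 11.08
eef_pos: [478.4, -100.6, 135.8]
orientation: [[-0.739, -0.004, -0.674], [0.674, -0.009, -0.739], [-0.003, -1.0, 0.009]]
ft_force: [0.3, 0.1, -1.3]
gripper_width: 30.1
```

>>> apply_moves(commands=[[[0, 0.001, 0, 0, 0.1, 0, -1], [0, 0.001, 0, 0, 0.1, 0, -1]]])

```text
time: 11.32
eef_pos: [478.4, -100.2, 132.9]
orientation: [[-0.587, -0.004, -0.81], [0.81, -0.008, -0.587], [-0.004, -1.0, 0.008]]
ft_force: [0.1, -2.6, 1.1]
gripper_width: 30.2
```

```bash
python3 d.py 478.9 -99.2 140
```

```text
11.325 [ 478.44 -100.17  132.9 ] d_tool mm [ 0.49 -7.1  -0.88] jaw -144.1 tilt [-0.004  -0.0079] q [ -11.5   10.   -26.5   53.7   -0.5 -137.4] F [ 0.1 -2.6  1.1] 30.2
```

>>> apply_moves(commands=[[[0, 0.001, 0, 0, 0, 0, -1]]])

```text
time: 11.45
eef_pos: [478.7, -100.4, 132.1]
orientation: [[-0.589, -0.003, -0.808], [0.808, -0.008, -0.589], [-0.005, -1.0, 0.008]]
ft_force: [-1.3, -1.7, 9.5]
gripper_width: 30.6
```

>>> apply_moves(commands=[[[0, 0.001, 0, 0, 0, 0, -1]]])

```text
time: 11.58
eef_pos: [478.9, -100.5, 131.7]
orientation: [[-0.591, -0.003, -0.807], [0.807, -0.008, -0.591], [-0.005, -1.0, 0.007]]
ft_force: [-3.2, -0.2, 11.7]
gripper_width: 30.2
```

>>> apply_moves(commands=[[[0, 0.001, 0, 0, 0, 0, -1]]])

```text
time: 11.7
eef_pos: [479.0, -100.5, 131.6]
orientation: [[-0.593, -0.002, -0.805], [0.805, -0.009, -0.593], [-0.005, -1.0, 0.007]]
ft_force: [-4.3, -1.5, 14.5]
gripper_width: 30.5
```

```bash
python3 ov.py 5 478.9 -99.5 92.5; python3 d.py 478.9 -99.2 140
```

```text
tcp [ 479.  -100.5  131.6] rim [ 479.29 -100.93   80.45] axis [ 0.0047 -0.0082 -1.    ]
rim px [307.82692143 184.24386751] head px [308.1967705  180.49380366]
11.75 [ 478.98 -100.51  131.64] d_tool mm [ 1.06 -8.37 -0.66] jaw -143.6 tilt [-0.0025 -0.0085] q [ -11.5   10.   -26.6   53.5   -0.5 -137.9] F [-3.1 -0.8 11.9] 30.5
```

View pics/ov_5.png

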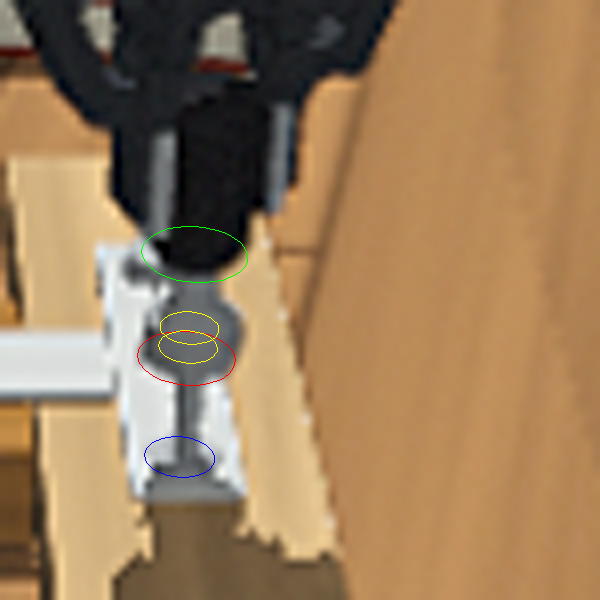

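The socket has dropped home over the head: it fell about 7 mm on turning, and in the picture the shank emerges centrally at crop (190,400). Next I'll press without turning, to close any initial gap.

>>> apply_moves(commands=[[[0.0004, 0.0014, 0, 0, 0, 0, -1]]])

```text
time: 11.88
eef_pos: [479.0, -100.4, 131.5]
orientation: [[-0.596, -0.002, -0.803], [0.803, -0.009, -0.596], [-0.006, -1.0, 0.007]]
ft_force: [-4.8, -1.9, 15.8]
gripper_width: 30.4
```

>>> apply_moves(commands=[[[0, 0.0015, 0, 0, 0, 0, -1]]])

```text
time: 12.0
eef_pos: [479.2, -100.6, 131.6]
orientation: [[-0.598, -0.001, -0.801], [0.801, -0.01, -0.598], [-0.007, -1.0, 0.006]]
ft_force: [-5.7, -1.3, 17.3]
gripper_width: 29.9
```

>>> apply_moves(commands=[[[0, 0.0015, 0, 0, 0, 0, -1]]])

```text
time: 12.12
eef_pos: [479.1, -100.6, 131.5]
orientation: [[-0.601, -0.0, -0.799], [0.799, -0.01, -0.601], [-0.008, -1.0, 0.006]]
ft_force: [-4.9, -1.0, 17.5]
gripper_width: 30.1
```

```bash
python3 d.py 478.7 -100.3 131
```

```text
12.125 [ 479.14 -100.59  131.54] d_tool mm [0.5  0.53 0.18] jaw -143.1 tilt [-0.     -0.0095] q [ -11.5    9.9  -26.7   53.3   -0.5 -138.4] F [-4.9 -1.  17.5] 30.1
```

>>> apply_moves(commands=[[[0.0004, 0.0017, 0.0004, 0, 0.12, -0.004, -1], [0.0002, 0.0018, 0.0002, 0, 0.12, -0.004, -1]]])

```text
time: 12.38
eef_pos: [479.3, -100.9, 131.5]
orientation: [[-0.393, -0.001, -0.919], [0.919, -0.004, -0.393], [-0.003, -1.0, 0.002]]
ft_force: [-4.5, -0.5, 17.4]
gripper_width: 29.9
```

```bash
python3 d.py 478.7 -100.3 131
```

```text
12.375 [ 479.29 -100.94  131.47] d_tool mm [0.82 0.46 0.29] jaw -156.8 tilt [-0.0007 -0.004 ] q [ -11.7   10.   -26.6   53.4   -0.2 -124.9] F [-4.5 -0.5 17.4] 29.9
```

>>> apply_moves(commands=[[[0.0002, 0.0019, 0.0002, 0, 0.12, -0.004, -1], [0.0002, 0.0019, 0.0002, 0, 0.12, -0.004, -1]]])

```text
time: 12.62
eef_pos: [479.4, -101.2, 131.3]
orientation: [[-0.162, -0.0, -0.987], [0.987, 0.003, -0.162], [0.003, -1.0, -0.0]]
ft_force: [-5.4, -1.1, 18.6]
gripper_width: 30.4
```

```bash
python3 d.py 478.7 -100.3 131
```

```text
12.625 [ 479.42 -101.19  131.25] d_tool mm [0.99 0.25 0.57] jaw -170.7 tilt [-0.0004  0.0025] q [-1.200e+01  1.010e+01 -2.650e+01  5.340e+01  1.000e-01 -1.113e+02] F [-5.4 -1.1 18.6] 30.4
```

>>> apply_moves(commands=[[[0.0004, 0.0019, 0.0007, 0, 0.12, 0, -1], [0.0004, 0.0019, 0.0005, 0, 0.12, 0, -1], [0.0002, 0.0019, 0.0005, 0, 0.12, 0, -1]]])

```text
time: 13.0
eef_pos: [479.3, -101.0, 131.0]
orientation: [[0.198, 0.005, -0.98], [0.98, 0.001, 0.198], [0.002, -1.0, -0.005]]
ft_force: [-5.6, -0.8, 17.7]
gripper_width: 30.0
```

```bash
python3 d.py 478.7 -100.5 131
```

```text
13.0 [ 479.33 -101.02  131.03] d_tool mm [0.39 0.03 0.72] jaw 168.6 tilt [0.005  0.0008] q [-12.    9.8 -26.9  53.    0.1 -90.5] F [-5.6 -0.8 17.7] 30.0
```

>>> apply_moves(commands=[[[0, 0.0019, 0.0008, 0, 0.14, 0, -1], [0, 0.0019, 0.0006, 0, 0.14, 0, -1], [-0.0003, 0.0019, 0.0005, 0, 0.14, 0, -1], [-0.0003, 0.0019, 0.0004, 0, 0.14, 0, -1]]])

```text
time: 13.5
eef_pos: [479.3, -101.1, 130.6]
orientation: [[0.692, 0.013, -0.721], [0.721, -0.0, 0.693], [0.008, -1.0, -0.009]]
ft_force: [-4.7, 0.2, 17.9]
gripper_width: 30.2
```

```bash
python3 d.py 478.7 -100.5 131
```

```text
13.5 [ 479.33 -101.05  130.6 ] d_tool mm [-0.03 -0.41  0.83] jaw 136.2 tilt [ 0.0126 -0.0004] q [-12.    9.5 -27.4  52.5   0.1 -58.2] F [-4.7  0.2 17.9] 30.2
```

>>> apply_moves(commands=[[[-0.0004, 0.0019, 0.0006, 0.004, 0.15, 0, -1], [-0.0005, 0.0019, 0.0005, 0.004, 0.15, 0.001, -1], [-0.0006, 0.0019, 0.0004, 0.003, 0.15, 0.002, -1], [-0.0006, 0.0019, 0.0003, 0.002, 0.15, 0.003, -1]]])

```text
time: 14.0
eef_pos: [479.7, -101.7, 130.2]
orientation: [[0.98, 0.009, -0.198], [0.198, 0.006, 0.98], [0.01, -1.0, 0.004]]
ft_force: [-4.8, -1.5, 16.9]
gripper_width: 30.2
```

```bash
python3 d.py 478.7 -100.5 131
```

```text
14.0 [ 479.73 -101.72  130.18] d_tool mm [-0.76 -0.82  1.41] jaw 101.4 tilt [0.0089 0.0058] q [-12.3   9.8 -27.   52.7   0.4 -23.7] F [-4.8 -1.5 16.9] 30.2
```

>>> apply_moves(commands=[[[-0.0008, 0.0019, 0.0006, 0.001, 0.15, 0.003, -1], [-0.0008, 0.0019, 0.0005, 0, 0.15, 0.003, -1], [-0.0008, 0.0019, 0.0004, 0, 0.15, 0.003, -1], [-0.0008, 0.0019, 0.0002, 0, 0.15, 0.003, -1]]])

```text
time: 14.5
eef_pos: [479.9, -101.8, 129.8]
orientation: [[0.918, 0.006, 0.397], [-0.397, 0.003, 0.918], [0.004, -1.0, 0.005]]
ft_force: [-3.8, -1.9, 16.8]
gripper_width: 30.4
```

```bash
python3 d.py 478.7 -100.5 131
```

```text
14.5 [ 479.91 -101.83  129.81] d_tool mm [-1.63 -1.2   0.75] jaw 66.6 tilt [0.0057 0.0034] q [-12.2   9.9 -26.9  52.9   0.3  11.2] F [-3.8 -1.9 16.8] 30.4
```

>>> apply_moves(commands=[[[-0.001, 0.0019, 0.0003, 0, 0.15, 0, -1], [-0.001, 0.0019, 0.0001, 0, 0.15, 0, -1], [-0.001, 0.0019, 0, 0, 0.15, 0, -1], [-0.001, 0.0019, -0.0001, 0, 0.15, 0, -1]]])

```text
time: 15.0
eef_pos: [479.3, -101.7, 129.4]
orientation: [[0.527, 0.013, 0.85], [-0.85, -0.003, 0.527], [0.009, -1.0, 0.009]]
ft_force: [-5.6, -2.9, 17.6]
gripper_width: 30.4
```

```bash
python3 d.py 478.7 -100.5 131
```

```text
15.0 [ 479.29 -101.72  129.36] d_tool mm [-1.34 -1.65  0.16] jaw 31.8 tilt [ 0.0129 -0.0031] q [-12.    9.5 -27.5  52.2  -0.   46.2] F [-5.6 -2.9 17.6] 30.4
```

>>> apply_moves(commands=[[[-0.0001, 0.0019, -0.0009, 0, 0.15, 0.002, -1], [0.0001, 0.0019, -0.0009, 0, 0.15, 0.002, -1], [0.0002, 0.0019, -0.0009, 0, 0.15, 0.001, -1], [0.0003, 0.0019, -0.0008, 0, 0.15, 0, -1]]])

```text
time: 15.5
eef_pos: [478.6, -102.6, 128.9]
orientation: [[-0.051, 0.019, 0.999], [-0.999, 0.003, -0.051], [-0.004, -1.0, 0.019]]
ft_force: [-5.4, 1.0, 17.2]
gripper_width: 30.2
```

```bash
python3 d.py 478.7 -100.5 131
```

```text
15.5 [ 478.62 -102.59  128.91] d_tool mm [-2.1  -2.08  0.01] jaw -2.9 tilt [0.0189 0.0034] q [-12.4   9.3 -27.9  51.9   0.4  80.6] F [-5.4  1.  17.2] 30.2
```

>>> apply_moves(commands=[[[-0.0005, 0.0019, -0.0003, -0.004, 0.15, -0.002, -1], [-0.0004, 0.0019, -0.0003, -0.004, 0.15, -0.003, -1], [-0.0002, 0.0019, -0.0003, -0.003, 0.15, -0.004, -1], [0, 0.0019, -0.0003, -0.002, 0.15, -0.004, -1]]])

```text
time: 16.0
eef_pos: [479.1, -101.7, 128.5]
orientation: [[-0.612, 0.007, 0.791], [-0.791, -0.006, -0.612], [0.001, -1.0, 0.01]]
ft_force: [-6.5, -2.0, 18.7]
gripper_width: 30.1
```

```bash
python3 d.py 478.7 -100.5 131
```

```text
16.0 [ 479.1  -101.7   128.46] d_tool mm [-0.7  -2.55 -1.03] jaw -37.7 tilt [ 0.0071 -0.0065] q [-11.8   9.8 -27.3  52.4  -0.3 115.9] F [-6.5 -2.  18.7] 30.1
```

>>> apply_moves(commands=[[[0, 0.0019, -0.0004, 0, 0.15, 0, -1], [0, 0.0019, -0.0004, 0, 0.15, 0, -1]]])

```text
time: 16.25
eef_pos: [479.1, -101.5, 128.2]
orientation: [[-0.82, 0.009, 0.572], [-0.572, -0.008, -0.82], [-0.003, -1.0, 0.012]]
ft_force: [-6.0, -0.3, 19.2]
gripper_width: 30.0
```

```bash
python3 d.py 478.7 -100.5 131; python3 ov.py 6 478.9 -99.5 89
```

```text
16.25 [ 479.07 -101.46  128.24] d_tool mm [-0.26 -2.77 -0.97] jaw -55.1 tilt [ 0.0094 -0.0076] q [-11.7   9.7 -27.5  52.2  -0.3 133.3] F [-6.  -0.3 19.2] 30.0
tcp [ 479.1 -101.5  128.2] rim [ 479.54 -101.48   77.04] axis [ 9.2e-03 -3.0e-04 -1.0e+00]
rim px [307.67800492 185.25503338] head px [308.10657821 181.68526605]
```

View pics/ov_6.png

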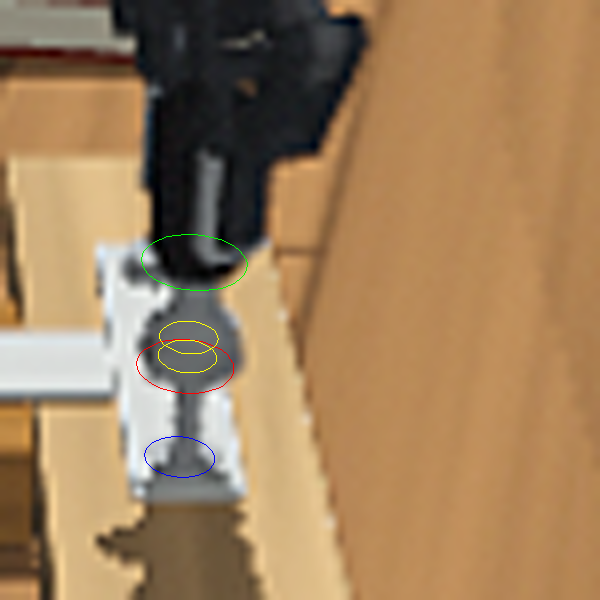

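Run:
```python
import pickle,cv2,numpy as np
def g(t):
    return cv2.cvtColor(np.ascontiguousarray(pickle.load(open('side_%s.pkl'%t,'rb'))[0]['im']),cv2.COLOR_RGB2GRAY).astype(np.float32)
a=g('5');b=g('6')
k=8
A=cv2.resize(a[140:215,285:360],None,fx=k,fy=k,interpolation=cv2.INTER_CUBIC);B=cv2.resize(b[140:215,285:360],None,fx=k,fy=k,interpolation=cv2.INTER_CUBIC)
# templates: socket lower half; socket/handle
for nm,(x0,x1,y0,y1) in dict(lower=(130,255,340,395),sock=(150,240,285,390),neck=(165,230,260,310)).items():
    m=cv2.matchTemplate(B[y0-24:y1+24,x0-24:x1+24],A[y0:y1,x0:x1],cv2.TM_CCOEFF_NORMED)
    _,v,_,l=cv2.minMaxLoc(m); print(nm,v,np.array(l)-24)
# vertical profile at columns right of shank under socket
for t,I in (('5',A),('6',B)): print(t,[int(x) for x in I[350:410:4,165:180].mean(1)],[int(x) for x in I[350:410:4,205:220].mean(1)])
```

```text
lower 0.9658097624778748 [1 9]
sock 0.9046522974967957 [-1  8]
neck 0.9670562744140625 [1 8]
5 [99, 97, 91, 85, 84, 89, 116, 148, 180, 193, 192, 178, 176, 184, 191] [104, 105, 103, 100, 98, 100, 126, 159, 199, 224, 236, 227, 222, 221, 221]
6 [99, 101, 103, 105, 102, 97, 97, 102, 125, 152, 179, 190, 191, 181, 181] [106, 104, 101, 99, 95, 92, 89, 89, 116, 153, 196, 221, 233, 225, 223]
```

The template shift is 8–9 crop px, which matches the 3.3 mm drop in TCP z, so the driver has not slipped in the grip. Lifting off.

>>> apply_moves(commands=[[[0.0003, -0.001, -0.0004, 0, 0, 0, -1], [0, -0.005, 0, 0, 0, 0, -1], [0, -0.005, 0, 0, 0, 0, -1]]])

```text
time: 16.68
eef_pos: [477.7, -100.8, 138.4]
orientation: [[-0.82, 0.008, 0.572], [-0.573, -0.007, -0.82], [-0.003, -1.0, 0.01]]
ft_force: [-0.4, 0.8, -0.9]
gripper_width: 30.2
```

```bash
python3 d.py 478.7 -100.5 131
```

```text
16.675 [ 477.71 -100.84  138.35] d_tool mm [-0.99  7.36  0.21] jaw -55.1 tilt [ 0.0078 -0.0066] q [-11.7   9.1 -26.7  53.7  -0.3 133.3] F [-0.4  0.8 -0.9] 30.2
```

>>> apply_moves(commands=[[[0, -0.015, 0, 0, 0, 0, -1], [0, -0.02, 0, 0, 0, 0, -1], [0, -0.01, 0, 0, 0, 0, -1], [0, 0, 0, 0, 0, 0, -1]]])

```text
time: 17.18
eef_pos: [477.7, -99.2, 187.2]
orientation: [[-0.819, 0.009, 0.574], [-0.574, -0.004, -0.819], [-0.005, -1.0, 0.008]]
ft_force: [-0.4, 0.2, -1.5]
gripper_width: 30.0
```

```bash
python3 d.py 520 130 190
python3 - <<'E'
from h import *
import pickle
c=cap('side'); pickle.dump(c,open('side_7.pkl','wb'))
k=8
a=cv2.resize(c['im'][140:215,285:360],None,fx=k,fy=k,interpolation=cv2.INTER_CUBIC);save(a,'l7.png')
E
```

```text
17.175 [477.66 -99.24 187.17] d_tool mm [-166.34   -3.29 -163.32] jaw -54.9 tilt [ 0.0088 -0.0036] q [-1.170e+01  6.900e+00 -2.260e+01  6.010e+01 -1.000e-01  1.333e+02] F [-0.4  0.2 -1.5] 30.0
```

View pics/l7.png

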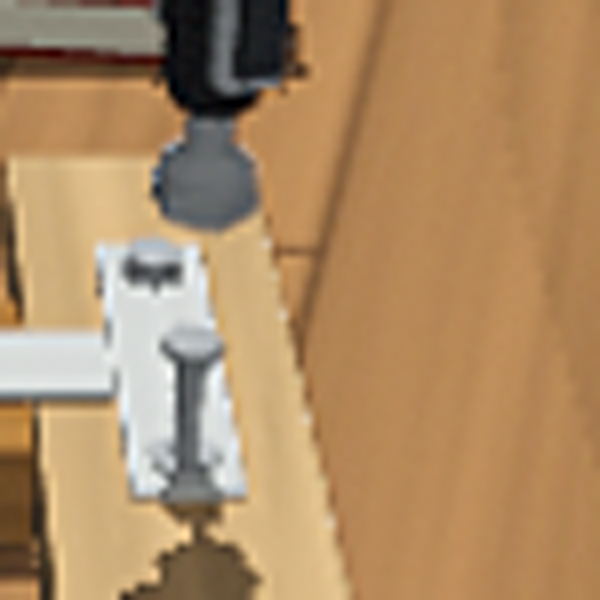

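The screw head has clearly sunk: its top face moved from v≈180.4 to 182.0 in the side view, and the driver is clear above it. Carrying the driver to the empty table at about (520,130).

>>> apply_moves(commands=[[[-0.03, 0, -0.03, 0, 0, 0, -1], [-0.04, 0, -0.04, 0, 0, 0, -1], [-0.04, 0, -0.04, 0, 0, 0, -1], [-0.03, 0.02, -0.03, 0, 0, 0, -1], [-0.015, 0.02, -0.015, 0, 0, 0, -1], [0, 0.015, 0, 0, 0, 0, -1], [0, 0, 0, 0, 0, 0, -1], [0, 0, 0, 0, 0, 0, -1]]])

```text
time: 18.23
eef_pos: [514.8, 121.0, 125.7]
orientation: [[-0.82, 0.003, 0.572], [-0.572, -0.005, -0.82], [-0.0, -1.0, 0.006]]
ft_force: [-0.1, 0.5, -0.8]
gripper_width: 30.4
```

```bash
python3 d.py 520 130 100
python3 - <<'E'
from h import *
o=r.get_obs();R=o['orientation'];print((R.T@[0,0,-1]).round(4))
c=cap('side'); save(c['im'],'s8.png')
p=proj(c,o['eef_pos']).astype(int);print(p)
a=cv2.resize(c['im'][p[1]-60:p[1]+90,p[0]-75:p[0]+75],None,fx=4,fy=4,interpolation=cv2.INTER_CUBIC);save(a,'l8.png')
E
```

```text
18.225 [514.83 121.05 125.71] d_tool mm [-9.36 25.69 -4.53] jaw -55.1 tilt [ 0.0033 -0.0047] q [ 13.4  14.2 -22.1  53.6  -0.3 158.5] F [-0.1  0.5 -0.8] 30.4
[ 1.0e-04  1.0e+00 -5.8e-03]
[273 222]
```

View pics/l8.png

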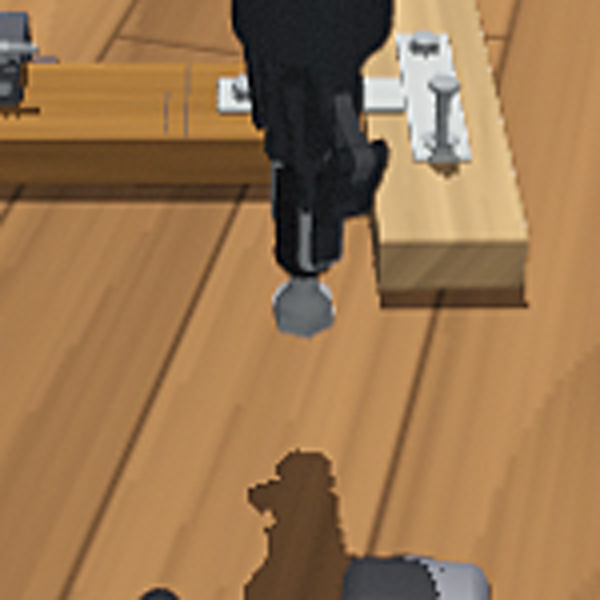

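>>> apply_moves(commands=[[[0, 0.02, 0, 0, 0, 0, -1], [0, 0.025, 0, 0, 0, 0, -1], [0, 0.015, 0, 0, 0, 0, -1], [0, 0.005, 0, 0, 0, 0, -1], [0, 0, 0, 0, 0, 0, -1], [0, 0, 0, 0, 0, 0, -1]]])

```text
time: 19.02
eef_pos: [519.1, 118.2, 64.0]
orientation: [[-0.823, 0.011, 0.567], [-0.567, -0.003, -0.823], [-0.008, -1.0, 0.009]]
ft_force: [0.6, -0.4, -1.2]
gripper_width: 30.4
```

```bash
python3 d.py 514 121 51; python3 -c "
from h import *
o=r.get_obs();print((o['orientation'].T@[0,0,-1]).round(4))"
```

```text
19.025 [519.12 118.23  64.01] d_tool mm [ 2.74 12.94 -5.3 ] jaw -55.4 tilt [ 0.0114 -0.0032] q [ 13.   17.7 -26.5  45.3  -0.3 158.5] F [ 0.6 -0.4 -1.2] 30.4
[ 0.0075  0.9999 -0.0091]
```

>>> apply_moves(commands=[[[0, 0.004, 0, -0.003, 0, -0.01, -1], [0, 0.004, 0, 0, 0, 0, -1], [0, 0.002, 0, 0, 0, 0, -1], [0, 0, 0, 0, 0, 0, -1]]])

```text
time: 19.52
eef_pos: [520.1, 118.6, 54.4]
orientation: [[-0.823, 0.003, 0.568], [-0.568, -0.006, -0.823], [0.001, -1.0, 0.007]]
ft_force: [-0.1, -0.1, -2.0]
gripper_width: 30.0
```

```bash
python3 d.py 514 121 51; python3 -c "
from h import *
o=r.get_obs();print((o['orientation'].T@[0,0,-1]).round(4))"
```

```text
19.525 [520.09 118.58  54.38] d_tool mm [ 3.63  3.35 -5.47] jaw -55.4 tilt [ 0.0026 -0.0062] q [ 13.1  18.8 -26.3  44.8  -0.4 158.5] F [-0.1 -0.1 -2. ] 30.0
[-0.0014  1.     -0.0066]
```

>>> apply_moves(commands=[[[0, 0.0015, 0, 0, 0, -0.002, -1], [0, 0.001, 0, 0, 0, 0, -1]]])

```text
time: 19.77
eef_pos: [520.1, 118.6, 51.8]
orientation: [[-0.823, 0.001, 0.568], [-0.568, -0.007, -0.823], [0.003, -1.0, 0.007]]
ft_force: [-0.1, -0.4, -2.1]
gripper_width: 30.0
```

>>> apply_moves(commands=[[[0, 0.001, 0, 0, 0, 0, -1]]])

```text
time: 19.9
eef_pos: [520.3, 118.6, 51.0]
orientation: [[-0.823, 0.001, 0.568], [-0.568, -0.007, -0.823], [0.003, -1.0, 0.007]]
ft_force: [-2.1, -0.8, 7.1]
gripper_width: 30.4
```

```bash
python3 d.py 514 121 51
```

```text
19.9 [520.27 118.62  50.98] d_tool mm [ 3.81 -0.04 -5.52] jaw -55.4 tilt [ 0.0012 -0.0073] q [ 13.1  19.1 -26.4  44.5  -0.4 158.5] F [-2.1 -0.8  7.1] 30.4
```

>>> apply_moves(commands=[[[0, 0.0003, 0, 0, 0, 0, -1], [0, 0.0003, 0, 0, 0, 0, -0.2], [0, 0, 0, 0, 0, 0, -0.1], [0, 0, 0, 0, 0, 0, 0.1], [0, 0, 0, 0, 0, 0, 0.4], [0, 0, 0, 0, 0, 0, 0.5], [0, 0, 0, 0, 0, 0, 0.5]]])

```text
time: 20.78
eef_pos: [520.8, 118.7, 50.8]
orientation: [[-0.823, 0.002, 0.568], [-0.568, -0.007, -0.823], [0.002, -1.0, 0.007]]
ft_force: [0.4, -0.9, 0.4]
gripper_width: 64.1
```

```bash
python3 d.py 514 121 51
python3 - <<'E'
from h import *
o=r.get_obs()
c=cap('side')
p=proj(c,o['eef_pos']).astype(int);print(p)
a=cv2.resize(c['im'][p[1]-75:p[1]+75,p[0]-75:p[0]+75],None,fx=4,fy=4,interpolation=cv2.INTER_CUBIC);save(a,'l9.png')
E
```

```text
20.775 [520.81 118.68  50.76] d_tool mm [ 4.29 -0.27 -5.77] jaw -55.4 tilt [ 0.0023 -0.0071] q [ 13.1  19.2 -26.4  44.4  -0.4 158.5] F [ 0.4 -0.9  0.4] 64.1
[270 248]
```

View pics/l9.png

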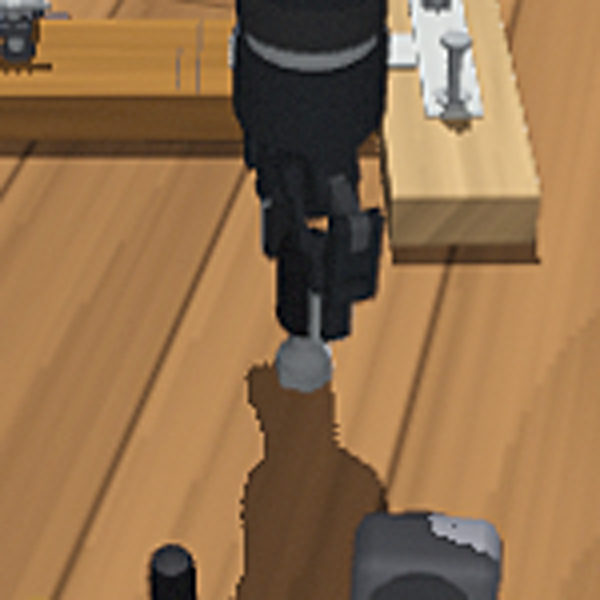

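The driver stands with its socket at crop (303,362) and the jaws are open. Withdrawing straight up and away.

>>> apply_moves(commands=[[[0, -0.01, 0, 0, 0, 0, 0.5], [0, -0.02, 0, 0, 0, 0, 0.5], [0, -0.03, 0, 0, 0, 0, 0.5], [0, -0.04, 0, 0, 0, 0, 0.5], [0, -0.04, 0, 0, 0, 0, 0.5], [0.03, -0.02, 0, 0, 0, 0, 0.5], [0.04, 0, 0, 0, 0, 0, 0.5], [0.04, 0, 0, 0, 0, 0, 0.5], [0, 0, 0, 0, 0, 0, 0.5], [0, 0, 0, 0, 0, 0, 0.5]]])

```text
time: 22.08
eef_pos: [429.2, 56.3, 223.1]
orientation: [[-0.823, 0.01, 0.568], [-0.568, -0.006, -0.823], [-0.005, -1.0, 0.011]]
ft_force: [0.3, -0.8, 0.2]
gripper_width: 64.1
```

```bash
python3 d.py 514 121 51
python3 - <<'E'
from h import *
c=cap('side');save(c['im'],'s10.png');t=cap('top');save(t['im'],'t10.png')
k=8;a=cv2.resize(c['im'][140:215,285:360],None,fx=k,fy=k,interpolation=cv2.INTER_CUBIC);save(a,'l10.png')
E
```

```text
22.075 [429.21  56.33 223.09] d_tool mm [-105.72  172.52   -6.9 ] jaw -55.4 tilt [ 0.0099 -0.0062] q [  7.8  -0.3 -25.4  64.4  -0.4 153.2] F [ 0.3 -0.8  0.2] 64.1
```

View pics/s10.png

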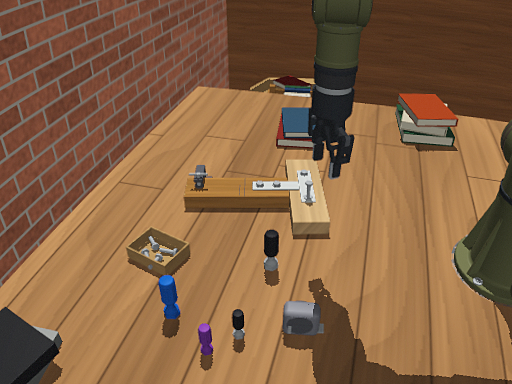

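View pics/t10.png

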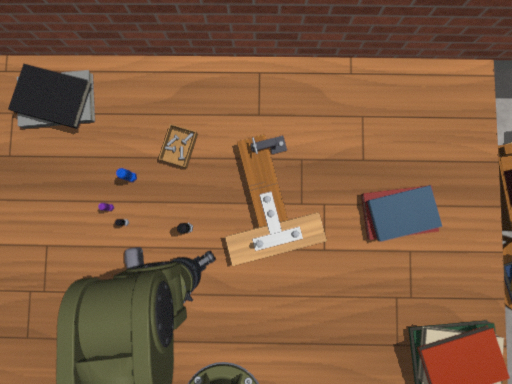

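The driver stands upright at side (271,250) and top (184,228). The tape, tray, books and frame are where they were, and the gripper is clear. Handing in.

```bash
python3 -c "
from workcell import r
print(r.finish_job())"
```

```text
the job is handed in; nothing more can be done
None
```

I drove the proud screw about 3.3 mm into the wood, against the 2.5 mm asked, and handed the job in at about 22 s. The driver is back on the table, standing on its socket.

- **Driving:** I used the larger black driver and turned it clockwise until it dropped over the head. I leaned on it with about 20 N and turned the screw about 260° (0.72 turn). That is the wrist turn less about 9° of play.
- **Placing:** I lifted the driver off and stood it on free table at about (520, 118) mm. The robot was touching nothing when I handed in.

**Checks**
- **Depth:** the tool sank in step with the thread (0.72 mm per rad). Matching pictures from before and after gave 8–9 enlarged pixels of movement, against about 9 expected, so the driver did not slip in the grip. The screw head also sits about 1.6 pixels lower than at the start, which includes some sinking from pressing alone.
- **Surroundings:** in the last pictures the driver is upright, and the tape, tray and books look unmoved. I judged that by eye.

**Less certain**
- **Camera agreement:** the two cameras differed by about 3 mm on the screw's position, so I finished lining up by side view and feel.
- **Side force:** up to about 6 N of sideways force stayed on the driver while it turned.
- **Total turn:** some of the turning to find the fit may have moved the screw slightly before it was pressed firmly, so the total turn is approximate.

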